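# Step two specimen slides under the reading pointer

## Task

On the slide-reading stage, take the carriage by its leaning handle and slide it until the red spot is centred under the fixed pointer's tip; keep it still there for two seconds, then do the same with the blue spot and let go, leaving the blue spot centred under the pointer. Do not bump the bridge that carries the pointer, keep all three slide cassettes seated in their pockets, and leave the bottle, jar and slide box where they are.

Things in the scene. Friction and masses are not known exactly. Their poses are not given: they have to be found in the camera images.
- stage: fixed white base plate of the manual x-y stage, 220 x 290 x 22 mm (its x, y, z), lying on the counter; origin at the centre of its underside. Its -x side faces roughly to the robot. Everything below (bridge, slides, carriage) stands on it and shares its yaw
- bridge: fixed bridge on the stage, same origin and axes: two posts 10 x 18 mm, 194 mm high, at x = -45, y = -128 and +128 mm, joined by two cross bars, x -50 to -40 mm at height 130 to 142 and x -50 to -42 mm at 186 to 194 mm. A bracket on the lower one holds the pointer out to x = y = 0. With the carriage pushed in, a gripper held straight down on the handle strikes the bars: tilt it as the handle leans
- pointer_tip (a point): lower tip of the fixed black pointer (a downward needle, 10 mm thick, tapering to 2 mm); 70 mm above the counter at x = y = 0 of the stage
- xslide (a joint): carriage position along the stage's x in m, -0.042 to 0.042, 0 is central, + is away from the robot; stays where it is left (slides with about 2 N friction)
- carriage (a joint): carriage position along the stage's y in m, -0.032 to 0.032, 0 is central; stays where it is left (about 2 N friction)
- tray_centre (a point): centre of the tray's inner floor, 48.5 mm above the counter; moves with the carriage, axes as the stage's. Grey tray 112.5 x 90.5 x 14 mm (x, y, z), 4.5 mm walls, three pockets 31.5 x 81.5 mm, long side along y, at x = -36, 0 and 36 mm from here; green lies in the middle one, red and blue in the outer ones, either way round
- handle: carriage handle: black bar 24 x 16 x 90 mm (its x, y, z) with an orange band, on the middle of the tray's -x side, leaning 30 degrees from vertical towards the stage's -x (the robot). Origin at the centre of its foot, 50 mm above the counter, 72 mm to -x of the tray's centre; its z runs up along the bar, its y is the stage's y. Grip it across its 16 mm width, the tool pointing down along the bar
- handle_grip (a point): the point to grip, on the handle's centre line 62 mm up from its foot, 28 mm below its top end, about 104 mm above the counter; axes as handle
- red_cassette: loose red slide cassette 30 x 80 x 9 mm, 40 g, lying in one of the tray's pockets; origin at the centre of its underside
- red_spot (a point): centre of the round red spot (16 mm across) on the white face of the red cassette, fixed on it, on its long centre line, anywhere up to 26 mm to either side of its centre; 58.5 mm above the counter, 11 mm below the pointer's tip
- blue_cassette: loose blue slide cassette, same size; origin at the centre of its underside
- blue_spot (a point): centre of the round blue spot (16 mm across) on the white face of the blue cassette, fixed on it, on its long centre line, anywhere up to 26 mm to either side of its centre; 58.5 mm above the counter, 11 mm below the pointer's tip
- green_cassette: loose green slide cassette, same size, with a green spot; not to be read this time; origin at the centre of its underside
- stain_bottle: loose amber bottle, 44 mm across, 100 mm tall, red cap, standing to the left (+y) of the stage; origin at the centre of its underside
- sample_jar: loose clear jar, 54 mm across, 75 mm tall, standing to the right (-y) of the stage; origin at the centre of its underside
- slide_box: loose blue slide box, 100 x 70 x 30 mm, lying to the right (-y) of the stage; origin at the centre of its underside
Not all that is in view belongs to the job. What is shaped like the blue_cassette but turquoise is not meant.

How it is judged:
By the outcome, as a careful person would: the job done as asked, in the order asked, and still so for the second after the job is handed in, with the robot touching nothing.
It also fails if it takes over 45 s, if anything falls off the work surface, if the arm or the gripper's body presses on something with over 40 N, if the wrist force passes 120 N, or if a joint passes its speed limit or range.

## Robot

A 6-joint arm with a two-finger parallel gripper is mounted at the origin on the work surface. World frame = base frame: x ahead of the robot, y to its left, z up, the work surface at z = 0. Lengths are in m, angles in rad, forces in N, time in s.
With the tool pointing down it reaches from about 0.3 to 0.85 m from the base axis. Payload 4.2 kg.
Tool frame: the origin (TCP) lies between the finger pads, 19 mm behind the fingertips; this is the grasp point; z points along the fingers, y is the line along which they close (so a half turn about z gives the same grasp; the last joint's range is limited). The gripper opens to 91 mm and grips with 3 to 60 N. Pads are 32 mm wide; open, the fingers measure 118 mm over their backs; the gripper's body (76 mm by 178 mm) begins 60 mm behind the grasp point.
Start: joints at [-1.165, 0.32, 1.565, -0, 1.257, -0.02], TCP at [0.238, -0.524, 0.233] pointing down, gripper open.
Joint ranges: [-3.11, 3.11], [-0.84, 2.01], [0.21, 2.61], [-1.34, 4.49], [0.05, 2.63], [-2.56, 2.56]. Speed limits (rad/s): [2.57, 2.57, 3.14, 3.14, 3.14, 3.14].

## Interface

Orientations are given as a rotation vector (axis times angle).
In Python, from bench import * gives the robot as it stands.
- The arm moves only by the tool move_arm, never from a script. Its argument "moves" is a list of rows, each a list of 5 numbers: the shift along the tool's x, y, z scaled (see below), then the turn about the tool's z scaled (see below), then the finger opening in mm, from 0 to 91.2. In form: [[dx, dy, dz, spin, gripper], ...]. A call has 1 to 12 rows; each row is the pose to reach, as a shift and turn from the pose commanded when the call began, along the tool's axes at that moment; what a row does not reach only later rows make up. The controller multiplies each number of a shift by 1 m and each number of a turn by 90 degrees. A row lasts 1/10 s, in which the tool goes at most 50 mm and 8.59 degrees, less where a joint would pass 70% of its speed; a pose out of reach is approached as far as the arm can. A call with a number of a shift or a turn outside -1 to 1 is refused whole. A call with a gripper value outside its range is refused whole. The fingers move at their own pace and stop on an object; the grip force is fixed at half the most. Time passes only in rows, so rows that repeat a pose let the fingers close. It gives the time, the measured TCP pose, the force, the opening and the grip force at its end, in the units of the state.
- get_state(): the state, without advancing time (a new reading comes with each control period).
- grab_frame(name): name is "scene" or "top" or "wrist"; returns the picture (480x640x3 uint8, blue, green, red); there is no depth.
- camera_info(name): a dict with "mtx" (3x3 intrinsics, pixels), "origin" and "attitude" of the camera in the world; the wrist camera has in their place "T_tool_cam" (4x4, takes a point from camera to tool coordinates, whose origin is the TCP and whose axes are the flange's). Camera axes: x right, y down, z forward; pixel columns grow to the right and rows downward; lengths in m; the calibration is good to about 2 mm. A picture is of the moment at which its call begins: read the wrist's pose just before it. camera_info takes no time and is no camera call.
- hand_in(): hands the job in; it is judged then, once.
Trained networks look in the newest picture that a camera, given by its name, has taken for a name from the list of things; names that differ only in an ending like _2 or _b are one class to them, and where a whole thing is asked for, a point or a joint stands for the part that bears it (a point fixed in the world has none). Each returns a list of dicts, best first, with "p" (0 to 1); they miss things now and then, are a little off and sometimes report something else, mostly with a low value. They report only what shows in the picture. A call takes as long as a camera call. They do not tell look-alikes from the thing itself.
- spot_in(camera, query): "point" ([x, y, z] in m, in the coordinates of the camera as it stood for that picture, good to about 4 mm: the middle of the surface that is visible of it).
- pinpoint(camera, query): "point" ([x, y, z] in m, in the coordinates of the camera as it stood for that picture, good to about 4 mm: a listed point, or the origin of a listed thing).
The state is a dict: "time": time; "joint_positions": joint angles; "joint_vel": joint speeds; "tau": joint torques, N m; "tcp_pos": TCP position; "ee_rot": TCP orientation; "contact_force": force on the tool from outside, world axes, zero at the start; "ft_torque": the same for the moment, N m; "opening": finger opening in m; "gripper_force": force on a finger pad.
Only numpy, scipy, OpenCV 4.12 (cv2) and the standard library are available. Lean on these libraries where they do the work, as an engineer would, in place of code of your own. Each camera call takes 0.05 s, during which the arm holds its last target. There are 200 camera calls.

## Working session

There is one attempt and no reset: what is moved stays moved. The work goes in short steps, Python scripts to look and compute and a tool call to move; the robot and the scene stay as the last step left them, time stands still between calls to the robot, and variables do not carry over. Pictures are saved under pics/ and viewed, at most 10 in all, crops included, and the job is handed in when it is done.

Besides the shell and the picture viewer there is one more tool, called after "Emit:" as a command line: name --pt "numbers of a row" for each row, then --argument value for the rest. move_arm: Moves the arm, as the interface text tells. Shifts and turns lie within -1 to 1; 1 stands for 1 m of shift or 90 degrees of turn. Its arguments: {"type":"object","properties":{"moves":{"type":"array","items":{"type":"array","items":{"type":"number"}}}},"required":["moves"]}

```bash
mkdir -p pics; ls; python3 - <<'E'
from bench import *
import cv2,numpy as np
s=get_state();print({k:np.round(v,3).tolist() for k,v in s.items()})
for c in("scene","top","wrist"):
    print(c,{k:np.round(v,4).tolist() for k,v in camera_info(c).items() if hasattr(v,'__len__')})
    f=grab_frame(c)
    if c!="wrist":cv2.imwrite(f"pics/{c}0.png",f)
E
```

```text
pics
{'time': 0.0, 'joint_positions': [-1.165, 0.32, 1.566, -0.0, 1.257, -0.02], 'joint_vel': [-0.001, -0.002, 0.001, 0.001, -0.0, -0.001], 'tau': [-0.001, -41.246, -23.197, 0.072, 0.046, -0.0], 'tcp_pos': [0.237, -0.523, 0.232], 'ee_rot': [-3.069, -0.663, 0.001], 'contact_force': [0.792, 0.154, -0.042], 'ft_torque': [-0.003, -0.019, 0.02], 'gripper_force': 0.0, 'opening': 0.091}
scene {'mtx': [[496.572, 0.0, 318.5159], [0.0, 496.572, 230.0931], [0.0, 0.0, 1.0]], 'origin': [1.0882, 0.4331, 0.716], 'attitude': [-1.1643, -2.3548, 0.9973]}
top {'mtx': [[546.5526, 0.0, 321.9405], [0.0, 546.5526, 239.6458], [0.0, 0.0, 1.0]], 'origin': [0.504, 0.0004, 1.1332], 'attitude': [-2.2191, 2.1569, -0.069]}
wrist {'mtx': [[348.7457, 0.0, 319.234], [0.0, 348.7457, 245.3398], [0.0, 0.0, 1.0]], 'T_tool_cam': [[-0.0004, -0.958, -0.2868, 0.0811], [1.0, -0.0003, -0.0003, -0.0002], [0.0002, -0.2868, 0.958, -0.1519], [0.0, 0.0, 0.0, 1.0]]}
```

View pics/top0.png

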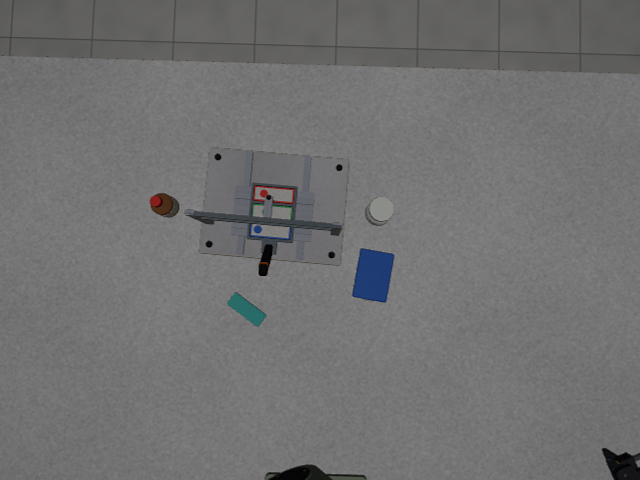

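View pics/scene0.png

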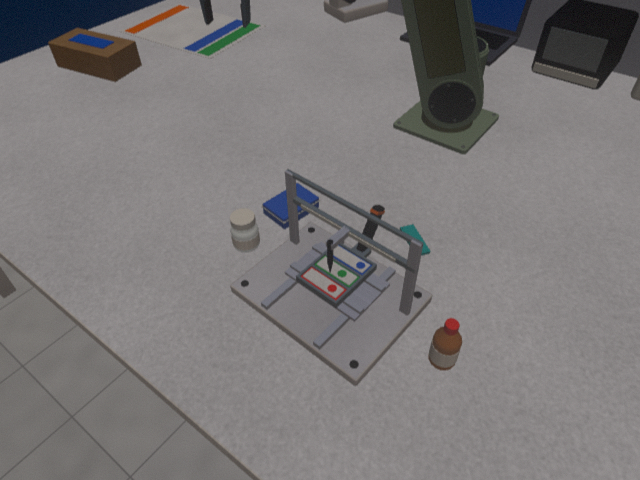

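```bash
cat > h.py <<'E'
from bench import *
import cv2,numpy as np
from scipy.spatial.transform import Rotation as R
def pose(cam):
    i=camera_info(cam);T=np.eye(4)
    if cam=="wrist":
        s=get_state();T[:3,:3]=R.from_rotvec(s["ee_rot"]).as_matrix();T[:3,3]=s["tcp_pos"];T=T@np.array(i["T_tool_cam"])
    else: T[:3,:3]=R.from_rotvec(i["attitude"]).as_matrix();T[:3,3]=i["origin"]
    return T,np.array(i["mtx"])
def pix(cam,p,TK=None):
    T,K=TK or pose(cam);q=K@(T[:3,:3].T@(np.array(p)-T[:3,3]));return q[:2]/q[2]
def ray(cam,uv,TK=None):
    T,K=TK or pose(cam);d=T[:3,:3]@np.linalg.solve(K,[uv[0],uv[1],1]);return T[:3,3],d/np.linalg.norm(d)
def atz(cam,uv,z):
    o,d=ray(cam,uv);return o+d*(z-o[2])/d[2]
def tri(rs):
    A=sum(np.eye(3)-np.outer(d,d) for o,d in rs);b=sum((np.eye(3)-np.outer(d,d))@o for o,d in rs);return np.linalg.solve(A,b)
E
python3 - <<'E'
from h import *
for c in("top","scene"):
    T,K=pose(c); 
    for n in ("stage","pointer_tip","tray_centre","handle","handle_grip","red_spot","blue_spot","red_cassette","blue_cassette","bridge"):
        for r in pinpoint(c,n)[:2]:
            w=T[:3,:3]@r["point"]+T[:3,3];print(c,n,round(r["p"],2),w.round(4),pix(c,w).round(1))
E
```

```text
top stage 0.67 [6.393e-01 1.042e-01 3.000e-04] [274.1 208.4]
top stage 0.55 [0.5584 0.1086 0.0513] [268.3 245.8]
top pointer_tip 0.64 [0.6415 0.1031 0.0762] [271.3 202.6]
top tray_centre 0.61 [ 0.6334  0.3228 -0.0027] [169.6 208.4]
top handle 0.68 [0.5547 0.1079 0.0539] [268.4 247.5]
top handle_grip 0.83 [0.5208 0.1115 0.103 ] [263.3 264.2]
top red_spot 0.62 [0.5879 0.1054 0.0461] [270.6 231.2]
top red_spot 0.58 [0.6667 0.1186 0.0568] [264.9 191. ]
top blue_spot 0.61 [0.5879 0.1324 0.0613] [256.2 230.1]
top blue_spot 0.43 [0.4301 0.1558 0.0117] [244.9 308.9]
top red_cassette 0.98 [0.6602 0.1031 0.0507] [272.8 194.9]
top red_cassette 0.68 [0.557  0.1068 0.052 ] [269.1 246.5]
top blue_cassette 0.68 [0.5891 0.1045 0.0462] [271.1 230.6]
top blue_cassette 0.67 [0.4283 0.1576 0.0011] [244.7 309.4]
top bridge 0.84 [ 6.423e-01  1.000e-01 -4.000e-04] [276.2 207.1]
scene stage 0.67 [ 0.6419  0.1012 -0.0009] [329.4 297.5]
scene pointer_tip 0.82 [0.6416 0.1024 0.0723] [330.1 271.2]
scene tray_centre 0.82 [0.6235 0.1017 0.0494] [335.9 273.3]
scene handle 0.6 [0.5536 0.1079 0.0505] [361.3 251.2]
scene handle_grip 0.87 [0.5202 0.1101 0.1067] [374.3 219.4]
scene red_spot 0.64 [0.662  0.1177 0.0571] [330.2 288.5]
scene red_spot 0.5 [0.642  0.0998 0.0743] [328.8 269.9]
scene blue_spot 0.58 [0.6245 0.1027 0.0481] [336.1 274.4]
scene blue_spot 0.39 [0.5853 0.132  0.0562] [362.6 265.5]
scene red_cassette 0.7 [0.6595 0.1003 0.0464] [322.9 286.7]
scene blue_cassette 0.83 [0.5903 0.1017 0.0509] [346.9 261.5]
```

The top view shows the stage centred near (275,205), with the red spot at (264,193), the blue spot at (257,229) and the handle at (265,262). The turquoise cassette, a decoy, lies at (247,309). The scene view shows the pointer tip at about (330,272), red at (332,288) and blue at (361,265).

Look-alikes for the blue cassette:
- Tray cassette at top (271,230). This is the one I want.
- Turquoise cassette at (247,309).
- Slide box at (374,275).

Next I'll refine the measurements and take one close crop.

```bash
cat >> h.py <<'E'
def blob(f,col,roi):
    x0,y0,x1,y1=roi;h=cv2.cvtColor(f[y0:y1,x0:x1],cv2.COLOR_BGR2HSV)
    H,S,V=cv2.split(h)
    m=((H<8)|(H>172)) if col=="red" else (H>105)&(H<130)
    m=(m&(S>120)&(V>60)).astype(np.uint8)
    n,l,st,c=cv2.connectedComponentsWithStats(m)
    return sorted([(int(st[i,4]),(c[i]+[x0,y0]).round(2).tolist(),st[i,2:4].tolist()) for i in range(1,n)],reverse=True)[:3]
E
python3 - <<'E'
from h import *
ft=cv2.imread("pics/top0.png");fs=cv2.imread("pics/scene0.png")
a=cv2.resize(ft[140:290,180:380],None,fx=2.6,fy=2.6,interpolation=cv2.INTER_CUBIC)
b=cv2.resize(fs[195:315,280:400],None,fx=3.25*1,fy=3.25,interpolation=cv2.INTER_CUBIC)
cv2.imwrite("pics/crop0.png",np.hstack([a[:390,:400],b[:390]]))
for c in("red","blue"):print(c,blob(ft,c,(245,180,300,245)),blob(fs,c,(295,240,380,305)))
# holes
P=[]
for u,v in((217,157),(339,168),(332,255),(209,244)):
    g=(255-cv2.cvtColor(ft,cv2.COLOR_BGR2GRAY)[v-6:v+7,u-6:u+7].astype(float));w=np.clip(g-200,0,None)
    yy,xx=np.mgrid[-6:7,-6:7];p=(u+(w*xx).sum()/w.sum(),v+(w*yy).sum()/w.sum());P.append(atz("top",p,.022));print(np.round(p,2),P[-1].round(4))
P=np.array(P);print("centre",P.mean(0).round(4))
d=[P[0]-P[1],P[3]-P[2]];print("yaw deg (y edges)",[np.degrees(np.arctan2(-e[0],e[1])).round(2) for e in d])
d=[P[0]-P[3],P[1]-P[2]];print("yaw (x)",[np.degrees(np.arctan2(e[1],e[0])).round(2) for e in d],np.linalg.norm(d,axis=1))
E
```

```text
red [(142, [274.37, 194.32], [42, 19]), (44, [263.57, 193.07], [8, 7])] [(75, [324.4, 288.73], [45, 25]), (49, [331.69, 287.78], [9, 7]), (5, [307.0, 270.2], [5, 4])]
blue [(90, [269.61, 235.02], [42, 16]), (42, [257.33, 229.0], [8, 7])] [(50, [352.12, 266.28], [39, 19]), (38, [360.21, 264.63], [8, 6])]
[217.56 156.7 ] [0.7403 0.2222 0.022 ]
[338.86 167.47] [ 0.725  -0.0279  0.022 ]
[331.06 254.7 ] [ 0.5453 -0.0168  0.022 ]
[208.7  243.76] [0.5605 0.2329 0.022 ]
centre [0.6427 0.1026 0.022 ]
yaw deg (y edges) [np.float64(-3.5), np.float64(-3.48)]
yaw (x) [np.float64(-3.42), np.float64(-3.54)] [0.18011272 0.18003365]
```

View pics/crop0.png

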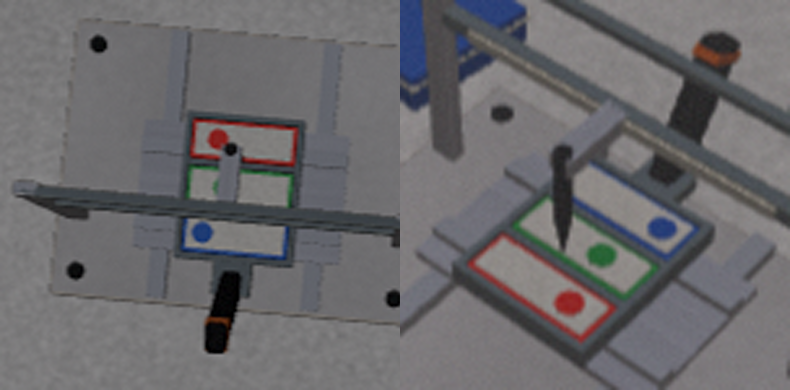

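The close crop shows red and blue cassettes in the outer pockets of the tray, green in the middle and the needle tip at scene (330.2,271.9), so the choice is confirmed.

```bash
cat >> h.py <<'E'
YAW=np.radians(-3.49);X=np.array([np.cos(YAW),np.sin(YAW),0]);Y=np.array([-np.sin(YAW),np.cos(YAW),0])
E
python3 - <<'E'
from h import *
red=tri([ray("top",(263.57,193.07)),ray("scene",(331.69,287.78))])
blue=tri([ray("top",(257.33,229.0)),ray("scene",(360.21,264.63))])
print(red,blue)
for c,r,b in(("top",(263.57,193.07),(257.33,229.0)),("scene",(331.69,287.78),(360.21,264.63))):print(c,atz(c,r,.0585),atz(c,b,.0585))
tip=atz("scene",(330.2,271.9),.07);print("tip",tip)
ctr=np.array([.6427,.1026,.07]);print("ctr predicted scene",pix("scene",ctr))
for n,p in(("red",red),("blue",blue)):
  for t in(tip,ctr): d=p-t;print(n,(d@X).round(4),(d@Y).round(4))
# handle: tray from red/blue mid x, handle axis y
s=get_state();M=R.from_rotvec(s["ee_rot"]).as_matrix();print(M.round(3),s["tcp_pos"])
for g in ([.5208,.1115,.103],[.5202,.1101,.1067]):
  d=np.array(g)-ctr;print("grip rel",d@X,d@Y)
E
```

```text
[0.66177297 0.12061333 0.06104455] [0.59029592 0.1301011  0.06171146]
top [0.66221811 0.12080273 0.0585    ] [0.59048723 0.13058829 0.0585    ]
scene [0.6600453  0.11949499 0.0585    ] [0.58792498 0.12851879 0.0585    ]
tip [0.64124656 0.102277   0.07      ]
ctr predicted scene [329.84248434 272.50323653]
red 0.0194 0.0196
red 0.0179 0.0191
blue -0.0525 0.0247
blue -0.054 0.0243
[[ 0.911  0.413  0.   ]
 [ 0.413 -0.911 -0.   ]
 [ 0.     0.    -1.   ]] [ 0.23750965 -0.52367635  0.23279352]
grip rel -0.12221571046437957 0.0014629134242813927
grip rel -0.1227293736635916 2.8985212070159645e-05
```

Emit:
move_arm --pt "0.508 -0.468 0 0.31 60" --pt "0.508 -0.468 0 0.31 60" --pt "0.508 -0.468 0 0.31 60" --pt "0.508 -0.468 0 0.31 60" --pt "0.508 -0.468 0 0.31 60" --pt "0.508 -0.468 0 0.31 60" --pt "0.508 -0.468 0 0.31 60" --pt "0.508 -0.468 0 0.31 60" --pt "0.508 -0.468 0 0.31 60" --pt "0.508 -0.468 0 0.31 60" --pt "0.508 -0.468 0 0.31 60" --pt "0.508 -0.468 0 0.31 60"

```text
time: 2.35
tcp_pos: [0.4704, 0.0273, 0.2331]
ee_rot: [3.14, -0.095, 0.002]
contact_force: [0.3, 0.2, 0.1]
opening: 0.0599
gripper_force: 0.0
```

Emit:
move_arm --pt "0.031 -0.086 0 0 60" --pt "0.031 -0.086 0 0 60" --pt "0.031 -0.086 0 0 60" --pt "0.031 -0.086 0 0 60"

```text
time: 2.75
tcp_pos: [0.5059, 0.1096, 0.2324]
ee_rot: [3.139, -0.093, -0.002]
contact_force: [-0.2, -0.7, -0.7]
opening: 0.0601
gripper_force: 0.0
```

```bash
python3 - <<'E'
from h import *
s=get_state();print(s["tcp_pos"],s["ee_rot"],s["joint_positions"],np.abs(s["joint_vel"]).max())
T,K=pose("wrist");f=grab_frame("wrist");cv2.imwrite("pics/w1.png",f)
for n in("handle","handle_grip","pointer_tip","red_spot","blue_spot","tray_centre","bridge"):
    for r in pinpoint("wrist",n)[:2]:
        w=T[:3,:3]@r["point"]+T[:3,3];d=w-[.6427,.1026,0];print(n,round(r["p"],2),w.round(4),"stage",(d@X).round(4),(d@Y).round(4),pix("wrist",w,(T,K)).round(1))
for c in("red","blue"):print(c,blob(f,c,(0,0,640,480)))
E
```

```text
[0.50594648 0.10955684 0.23236496] [ 3.13935735e+00 -9.28945448e-02 -1.55258149e-03] [ 1.91410987e-01  2.30305162e-01  1.69202481e+00 -6.63488108e-04
  1.22041608e+00  1.82159877e+00] 0.03572207426845605
handle 0.77 [0.5497 0.1104 0.0498] stage -0.0933 0.0021 [315.5 181.8]
handle_grip 0.66 [0.5231 0.1099 0.1001] stage -0.1198 0.0 [317.6 220.8]
red_spot 0.56 [0.6619 0.1248 0.0558] stage 0.0179 0.0233 [290.1  49.1]
blue_spot 0.6 [0.5896 0.1319 0.0539] stage -0.0548 0.026 [289.1 139.4]
blue_spot 0.53 [0.4299 0.1497 0.0094] stage -0.2153 0.034 [288.6 284. ]
bridge 0.92 [6.37e-01 9.89e-02 3.00e-04] stage -0.0055 -0.0041 [322.   88.7]
bridge 0.47 [0.5495 0.1104 0.0517] stage -0.0935 0.0021 [315.5 182.3]
red [(985, [35.91, 93.55], [41, 32]), (888, [319.97, 47.77], [97, 41]), (295, [296.68, 49.64], [18, 20])]
blue [(6355, [524.72, 207.75], [90, 99]), (383, [485.23, 201.37], [24, 88]), (371, [320.26, 152.46], [89, 24])]
```

View pics/w1.png

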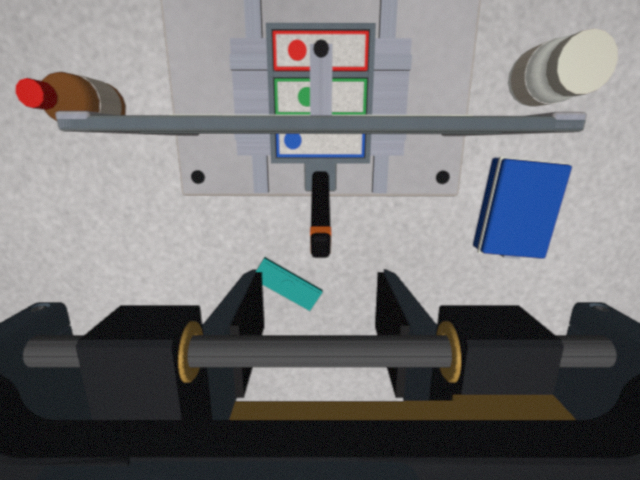

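The wrist view shows the handle at (320,215), midway between the fingers. The bridge bar is at row 123, and red (297,49) and blue (292,140) match the earlier measurements. A vertical grip on the very top of the handle (TCP at z ≈ 0.139) puts the gripper body about 5 mm above the 194 mm top bar, so no tilt is needed.

Emit:
move_arm --pt "0 0 0.05 0 60" --pt "0 0 0.08 0 50" --pt "0 0 0.094 0 40" --pt "0 0 0.094 0 30" --pt "0 0 0.094 0 20" --pt "0 0 0.094 0 10" --pt "0 0 0.094 0 0" --pt "0 0 0.094 0 0" --pt "0 0 0.094 0 0" --pt "0 0 0.094 0 0"

```text
time: 4.15
tcp_pos: [0.5069, 0.1091, 0.1399]
ee_rot: [-3.14, 0.096, -0.004]
contact_force: [0.8, -0.6, 6.6]
opening: 0.0155
gripper_force: 30.0
```

```bash
python3 - <<'E'
from h import *
s=get_state();print(s["tcp_pos"],s["opening"],s["gripper_force"],s["contact_force"])
f=grab_frame("scene");cv2.imwrite("pics/s2.png",f)
d=s["tcp_pos"]-np.array([.6427,.1026,0]);print("tcp stage",d@X,d@Y)
for c in("red","blue"):print(c,blob(f,c,(295,240,380,305)))
E
```

```text
[0.50692117 0.10912513 0.13989844] 0.015510380628599925 30.00116229057312 [ 0.76476798 -0.62764838  6.55560788]
tcp stage -0.13592422810947652 -0.0017524125788650992
red [(73, [324.47, 288.95], [45, 25]), (49, [331.69, 287.78], [9, 7]), (5, [307.0, 270.4], [5, 4])]
blue [(47, [351.51, 266.13], [39, 19]), (38, [360.5, 264.84], [8, 6])]
```

View pics/s2.png

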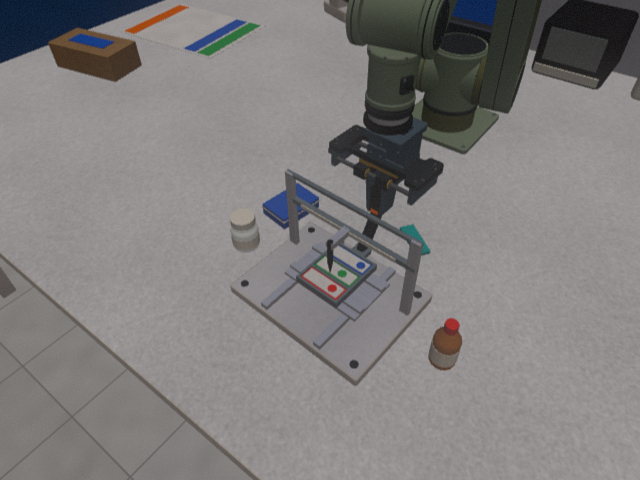

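The gripper now holds the top of the handle with the opening at 15.5 mm, and its body is clear of the bars. Next I'll slide red toward the tip.

Emit:
move_arm --pt "-0.006 0.006 0 0 0" --pt "-0.012 0.012 0 0 0" --pt "-0.018 0.019 0 0 0" --pt "-0.018 0.019 0 0 0" --pt "-0.018 0.019 0 0 0"

```text
time: 4.7
tcp_pos: [0.4865, 0.0906, 0.1398]
ee_rot: [3.14, -0.096, 0.001]
contact_force: [-0.9, -1.6, 9.4]
opening: 0.0158
gripper_force: 30.0
```

```bash
cat > look.py <<'E'
from h import *
import sys
col=sys.argv[1];s=get_state();print(s["tcp_pos"].round(4) if hasattr(s["tcp_pos"],'round') else s["tcp_pos"],s["opening"],s["contact_force"])
d=s["tcp_pos"]-np.array([.6427,.1026,0]);print("tcp stage",(d@X).round(4),(d@Y).round(4))
T,K=pose("wrist")
F={c:grab_frame(c) for c in("scene","top","wrist")}
for c in F:cv2.imwrite(f"pics/{sys.argv[2]}_{c}.png",F[c])
ctr=np.array([.6427,.1026,.0585])
for c,roi in(("scene",(290,235,385,310)),("top",(235,170,310,270))):
    for b in blob(F[c],col,roi):
        w=atz(c,b[1],.0585)-ctr;print(c,b,"rel ctr",(w@X).round(4),(w@Y).round(4))
a=cv2.resize(F["scene"][235:310,290:380],None,fx=4.4,fy=4.4,interpolation=cv2.INTER_CUBIC)
b=cv2.resize(F["top"][170:260,230:320],None,fx=4.4,fy=4.4,interpolation=cv2.INTER_CUBIC)[:330]
cv2.imwrite(f"pics/{sys.argv[2]}_crop.png",np.hstack([a,b]))
E
python3 look.py red r1
```

```text
[0.4865 0.0906 0.1398] 0.01579580005243485 [-0.94097066 -1.57152343  9.42357706]
tcp stage -0.1551 -0.0215
scene (73, [322.49, 275.77], [44, 27]) rel ctr 0.0064 -0.0112
scene (48, [330.08, 275.15], [9, 7]) rel ctr -0.0032 -0.0022
scene (2, [309.5, 255.5], [2, 2]) rel ctr -0.0144 -0.0601
top (110, [289.62, 206.18], [32, 18]) rel ctr -0.003 -0.0345
top (24, [273.96, 204.04], [5, 7]) rel ctr -0.0016 -0.0032
top (19, [262.68, 202.95], [3, 15]) rel ctr -0.0014 0.0192
```

View pics/r1_crop.png

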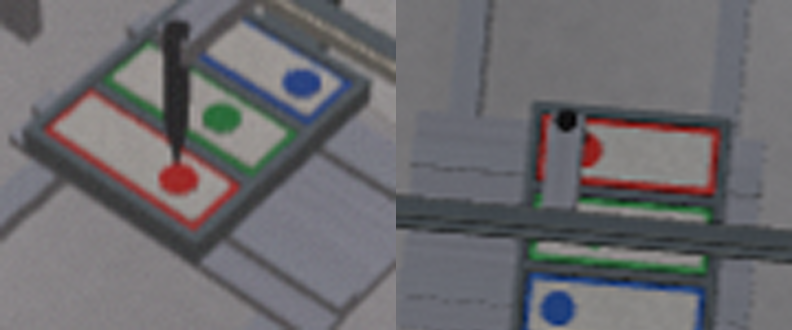

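The scene crop shows the needle tip at about scene (330.2,272.5), just behind and above the red spot's centre (330.1,275.2), so it's nearly there. I'll refine the needle tip to sub-pixel accuracy.

```bash
python3 - <<'E'
from h import *
for n in("scene0","r1_scene"):
    g=cv2.cvtColor(cv2.imread(f"pics/{n}.png"),cv2.COLOR_BGR2GRAY);print(n);print(g[262:279,324:338])
ctr=np.array([.6427,.1026,.07])
# expected tip by common-mode correction using stage holes seen in scene
for u,v in((245,283),(354,364),(418,295),(311,230)):
    g=cv2.cvtColor(cv2.imread("pics/scene0.png"),cv2.COLOR_BGR2GRAY)[v-6:v+7,u-6:u+7]
    w=np.clip(70-g.astype(float),0,None);yy,xx=np.mgrid[-6:7,-6:7];p=(u+(w*xx).sum()/w.sum(),v+(w*yy).sum()/w.sum());q=atz("scene",p,.022)-ctr
    print(np.round(p,2),"stage xy",(q@X).round(4),(q@Y).round(4))
for c,p in(("top",[(217.56,156.7),(338.86,167.47),(331.06,254.7),(208.7,243.76)]),):
    for u in p: q=atz(c,u,.022)-ctr;print(c,(q@X).round(4),(q@Y).round(4))
for v in(271.5,272,272.5,273):
    q=atz("scene",(330.2,v),.07)-ctr;print(v,(q@X).round(4),(q@Y).round(4))
E
```

```text
scene0
[[141 140 140  72  40  39  36  38  57 135 118 102  75  69]
 [138 141 138  85  43  37  34  35  64 137 140 133 117  89]
 [139 141 144 110  49  36  37  42  84 137 143 141 138 123]
 [136 140 142 137  63  38  39  46 108 135 135 137 139 137]
 [142 141 139 138  75  39  35  49 123 136 138 138 140 138]
 [139 140 141 134  88  38  33  58 135 141 138 139 139 137]
 [132 137 140 139 111  48  37  82 137 137 139 138 138 136]
 [107 122 137 142 139  53  43 111 138 139 134 134 137 138]
 [ 81  93 117 133 136  69  48 120 138 141 134 133 134 137]
 [ 74  75  85 110 122  84  69 132 137 138 140 138 137 129]
 [ 76  78  71  79  89  88  93 135 140 137 141 139 135 115]
 [ 78  78  75  73  77  81 100 122 132 134 139 137 134 108]
 [ 72  73  74  74  74  71  80  91 105 125 137 137 134 119]
 [ 86  74  72  75  80  77  74  72  84  99 120 133 138 133]
 [119  97  78  71  76  80  75  74  76  81  91 108 125 139]
 [138 130 115  82  73  73  79  81  76  77  73  79 103 124]
 [138 139 137 120  99  74  69  73  80  79  75  72  79  90]]
r1_scene
[[ 83  83  79  56  40  41  41  39  63 146 148 147  91  79]
 [ 77  81  86  63  41
[... 533 characters left out ...]
83  67 102 117 135 152 125 106  83]
 [147 148 137 104  84  75  77  76  81  96 137 152 141 125]
 [151 149 107  78  74  77  74  72  73  76 107 144 153 153]
 [149 150  89  73  77  78  78  77  76  70  85 133 155 156]
 [147 147 107  77  77  75  75  78  74  72  86 137 153 153]
 [152 148 117  81  78  72  73  73  73  80  96 148 153 153]
 [138 148 136 115  95  83  77  86  96 114 126 150 152 146]]
[244.25 282.95] stage xy 0.0877 -0.1279
[353.5  363.82] stage xy 0.0876 0.1228
[417.15 294.15] stage xy -0.0931 0.1224
[310.92 229.49] stage xy -0.0931 -0.1282
top 0.0901 0.1253
top 0.09 -0.1252
top -0.09 -0.1251
top -0.09 0.1251
271.5 -0.0021 -0.001
272 -0.0013 -0.0003
272.5 -0.0004 0.0005
273 0.0005 0.0012
```

The four stage holes give the scene camera's constant offset as (−2.7, −2.7) mm. Corrected for that, red sits within about 0.7 mm of the tip, and the top view plus the TCP travel agree. Now I'll hold for more than 2 s.

Emit:
move_arm --pt "0 0 0 0 0" --pt "0 0 0 0 0" --pt "0 0 0 0 0" --pt "0 0 0 0 0" --pt "0 0 0 0 0" --pt "0 0 0 0 0" --pt "0 0 0 0 0" --pt "0 0 0 0 0" --pt "0 0 0 0 0" --pt "0 0 0 0 0" --pt "0 0 0 0 0" --pt "0 0 0 0 0"

```text
time: 6.05
tcp_pos: [0.4865, 0.0906, 0.1398]
ee_rot: [3.139, -0.096, 0.001]
contact_force: [-0.7, -0.5, 9.3]
opening: 0.0156
gripper_force: 30.0
```

Emit:
move_arm --pt "0 0 0 0 0" --pt "0 0 0 0 0" --pt "0 0 0 0 0" --pt "0 0 0 0 0" --pt "0 0 0 0 0" --pt "0 0 0 0 0" --pt "0 0 0 0 0" --pt "0 0 0 0 0" --pt "0 0 0 0 0" --pt "0 0 0 0 0" --pt "0 0 0 0 0" --pt "0 0 0 0 0"

```text
time: 7.25
tcp_pos: [0.4865, 0.0906, 0.1398]
ee_rot: [3.139, -0.096, 0.001]
contact_force: [-1.3, -1.2, 9.6]
opening: 0.0155
gripper_force: 30.0
```

Emit:
move_arm --pt "0 0 0 0 0" --pt "0 0 0 0 0" --pt "0 0 0 0 0" --pt "0 0 0 0 0" --pt "0 0 0 0 0" --pt "0 0 0 0 0"

```text
time: 7.85
tcp_pos: [0.4866, 0.0906, 0.1399]
ee_rot: [3.139, -0.096, 0.001]
contact_force: [-1.4, -0.2, 10.7]
opening: 0.0152
gripper_force: 30.0
```

```bash
python3 look.py red r2; python3 - <<'E'
from h import *
f=cv2.imread("pics/r2_scene.png");ctr=np.array([.6427,.1026,.0585])
f2=cv2.imread("pics/r2_top.png")
for c,g,roi in(("scene",f,(290,235,385,310)),("top",f2,(235,170,310,270))):
    for b in blob(g,"blue",roi):
        w=atz(c,b[1],.0585)-ctr;print(c,b,"rel ctr",(w@X).round(4),(w@Y).round(4))
E
```

```text
[0.4866 0.0906 0.1399] 0.015226086156383776 [-1.43398787 -0.22631248 10.69808886]
tcp stage -0.1551 -0.0215
scene (73, [322.49, 275.77], [44, 27]) rel ctr 0.0064 -0.0112
scene (47, [330.0, 275.17], [9, 7]) rel ctr -0.0031 -0.0022
scene (3, [309.67, 255.67], [2, 2]) rel ctr -0.0143 -0.0596
top (108, [289.62, 206.24], [32, 18]) rel ctr -0.0032 -0.0345
top (24, [273.96, 204.04], [5, 7]) rel ctr -0.0016 -0.0032
top (20, [262.65, 202.95], [3, 15]) rel ctr -0.0014 0.0193
scene (42, [352.62, 255.57], [34, 15]) rel ctr -0.0646 -0.0011
scene (36, [358.36, 253.39], [8, 6]) rel ctr -0.0755 0.0035
top (127, [278.0, 239.8], [42, 19]) rel ctr -0.0714 -0.0179
top (44, [266.2, 239.75], [7, 8]) rel ctr -0.0734 0.0053
```

Emit:
move_arm --pt "0.008 0.001 0 0 0" --pt "0.016 0.002 0 0 0" --pt "0.024 0.003 0 0 0" --pt "0.032 0.004 0 0 0" --pt "0.04 0.005 0 0 0" --pt "0.048 0.006 0 0 0" --pt "0.056 0.006 0 0 0" --pt "0.062 0.006 0 0 0" --pt "0.067 0.006 0 0 0" --pt "0.071 0.006 0 0 0" --pt "0.072 0.006 0 0 0" --pt "0.072 0.006 0 0 0"

```text
time: 9.2
tcp_pos: [0.5581, 0.0809, 0.1399]
ee_rot: [-3.139, 0.096, -0.001]
contact_force: [-0.4, 1.7, 7.3]
opening: 0.0158
gripper_force: 30.0
```

```bash
python3 look.py blue b1
```

```text
[0.5581 0.0809 0.1399] 0.01576725721907656 [-0.37427608  1.69639491  7.3263899 ]
tcp stage -0.0831 -0.0268
scene (69, [318.72, 274.2], [44, 25]) rel ctr 0.0079 -0.0185
scene (40, [330.1, 275.27], [9, 7]) rel ctr -0.0031 -0.002
top (22, [304.27, 205.05], [4, 14]) rel ctr 0.0018 -0.0631
```

View pics/b1_crop.png

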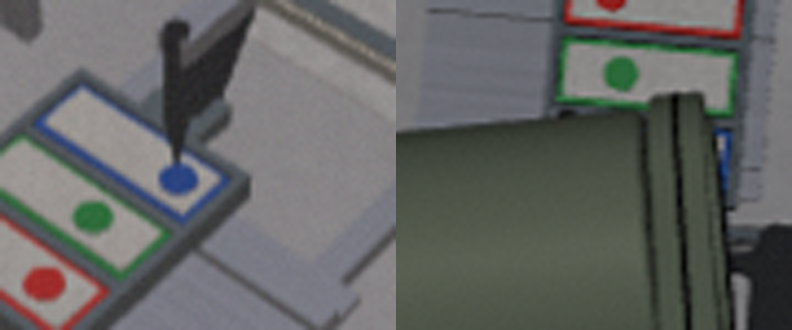

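The blue spot is at scene (330.1,275.3), directly under the needle tip and within 1 mm after correction. I'll hold, then release and lift straight up.

Emit:
move_arm --pt "0 0 0 0 0" --pt "0 0 0 0 0" --pt "0 0 0 0 0" --pt "0 0 0 0 0" --pt "0 0 0 0 0" --pt "0 0 0 0 0" --pt "0 0 0 0 0" --pt "0 0 0 0 0" --pt "0 0 0 0 0" --pt "0 0 0 0 0" --pt "0 0 0 0 0" --pt "0 0 0 0 0"

```text
time: 10.55
tcp_pos: [0.5581, 0.0809, 0.1399]
ee_rot: [-3.139, 0.096, -0.001]
contact_force: [-1.0, 2.4, 7.8]
opening: 0.0156
gripper_force: 30.0
```

Emit:
move_arm --pt "0 0 0 0 0" --pt "0 0 0 0 0" --pt "0 0 0 0 0" --pt "0 0 0 0 0" --pt "0 0 0 0 0" --pt "0 0 0 0 0" --pt "0 0 0 0 0" --pt "0 0 0 0 0" --pt "0 0 0 0 0" --pt "0 0 0 0 0" --pt "0 0 0 0 0" --pt "0 0 0 0 0"

```text
time: 11.75
tcp_pos: [0.5581, 0.0809, 0.1399]
ee_rot: [-3.14, 0.096, -0.001]
contact_force: [-0.9, 1.7, 8.0]
opening: 0.0156
gripper_force: 30.0
```

Emit:
move_arm --pt "0 0 0 0 20" --pt "0 0 0 0 30" --pt "0 0 0 0 40" --pt "0 0 0 0 40" --pt "0 0 0 0 40" --pt "0 0 -0.03 0 40" --pt "0 0 -0.06 0 40" --pt "-0.04 0 -0.09 0 40" --pt "-0.08 0 -0.1 0 40" --pt "-0.12 0 -0.1 0 40" --pt "-0.16 0 -0.1 0 40" --pt "-0.16 0 -0.1 0 40"

```text
time: 12.95
tcp_pos: [0.3939, 0.0904, 0.2386]
ee_rot: [3.14, -0.094, -0.005]
contact_force: [1.0, 1.0, -0.6]
opening: 0.0395
gripper_force: 0.0
```

```bash
python3 look.py blue b2; python3 - <<'E'
import cv2,numpy as np
a=cv2.imread("pics/b2_crop.png");b=cv2.imread("pics/b2_scene.png")
cv2.imwrite("pics/fin.png",np.vstack([a[:300],cv2.resize(b[100:420,180:500],None,fx=.9,fy=.9)[:290,:].copy() if 0 else cv2.copyMakeBorder(cv2.resize(b[130:400,200:500],None,fx=1.1,fy=1.1),0,0,0,a.shape[1]-330,cv2.BORDER_CONSTANT)]))
E
```

```text
[0.3939 0.0904 0.2386] 0.03945122903415317 [ 1.03825802  0.98833039 -0.55099571]
tcp stage -0.2476 -0.0273
scene (66, [319.36, 274.53], [44, 24]) rel ctr 0.0078 -0.0172
scene (41, [330.07, 275.2], [9, 7]) rel ctr -0.0031 -0.0021
top (106, [291.38, 205.84], [34, 18]) rel ctr -0.0021 -0.0379
top (22, [273.82, 204.23], [5, 7]) rel ctr -0.002 -0.003
```

View pics/fin.png

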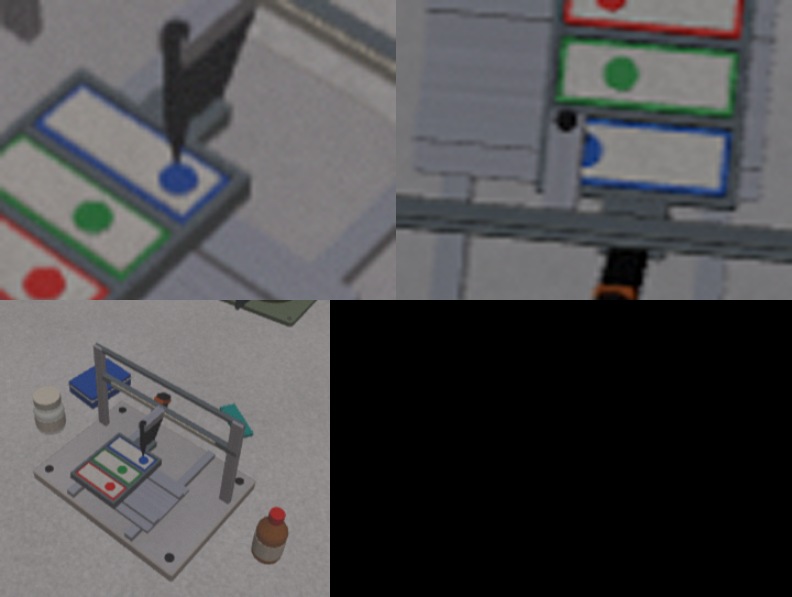

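The blue spot at scene (330.1,275.2) stayed under the tip after release. All three cassettes are seated, the other items are where they were and the arm is clear.

```bash
python3 -c "
from bench import *
print(hand_in())"
```

```text
the job is handed in; nothing more can be done
None
```

The job is handed in: red and then blue were each centred under the pointer to within about 1 mm and held still for over 2 s, then I let go with blue still in place, all in about 13 s and with no sign of touching the bridge.

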